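# Feel along the bent rail for burrs

## Task

Check the bent steel rail in the sprung fixture for burrs: with the fingertips, stroke along its top from the end where the black probe module stands, round the bend, to the end where the steel ring gauge lies, so that all six blue bands are touched in turn. Press lightly, so that the rail gives a little on its springs but never goes down to its stop, then lift off. Do not pick anything up, and leave the fixture and the things around it where they are.

Things in the scene. Friction and masses are not known exactly. Their poses are not given: they have to be found in the camera images.
- fixture: loose grey base plate (100 x 260 x 15 mm, about 3 kg) that carries the sprung rail on two guide posts; screw heads in its corners rise to 20 mm. Origin: centre of its underside; x across, y along its length, z up.
- rail (a joint): how far the rail is pressed down on its springs, m: 0 = up (where it returns by itself), stop at 0.014. It starts to give at about 1.5 N and takes about 0.5 N more for each mm (4 N at 5 mm, 8 N at 13 mm). The bright steel rail is 12 mm wide and 12 mm high, its top 60 mm above the table when up, and bends in plan: two straight legs of 106 mm meeting at 40 degrees from straight, in the middle. Friction on it is that of bare steel.
- rail_bend (a point): the bend of the rail, on its top face, middle of the width; in the fixture's frame 18 mm to +x of the plate's middle. The rail's two ends lie at x -18 mm, y -100 and +100 mm in that frame.
- band_0: blue band 0 of 6 across the rail's top, counted from the fixture's -y end: 12 mm along the rail, 13 mm across, about flush (0.6 mm proud). Origin: centre of its top face; x along the rail, z up. It goes down with the rail. Neighbouring bands are 34 to 37 mm apart, bands 2 and 3 lie either side of the bend.
- band_1: blue band 1 of 6 across the rail's top, counted from the fixture's -y end: 12 mm along the rail, 13 mm across, about flush (0.6 mm proud). Origin: centre of its top face; x along the rail, z up. It goes down with the rail. Neighbouring bands are 34 to 37 mm apart, bands 2 and 3 lie either side of the bend.
- band_2: blue band 2 of 6 across the rail's top, counted from the fixture's -y end: 12 mm along the rail, 13 mm across, about flush (0.6 mm proud). Origin: centre of its top face; x along the rail, z up. It goes down with the rail. Neighbouring bands are 34 to 37 mm apart, bands 2 and 3 lie either side of the bend.
- band_3: blue band 3 of 6 across the rail's top, counted from the fixture's -y end: 12 mm along the rail, 13 mm across, about flush (0.6 mm proud). Origin: centre of its top face; x along the rail, z up. It goes down with the rail. Neighbouring bands are 34 to 37 mm apart, bands 2 and 3 lie either side of the bend.
- band_4: blue band 4 of 6 across the rail's top, counted from the fixture's -y end: 12 mm along the rail, 13 mm across, about flush (0.6 mm proud). Origin: centre of its top face; x along the rail, z up. It goes down with the rail. Neighbouring bands are 34 to 37 mm apart, bands 2 and 3 lie either side of the bend.
- band_5: blue band 5 of 6 across the rail's top, counted from the fixture's -y end: 12 mm along the rail, 13 mm across, about flush (0.6 mm proud). Origin: centre of its top face; x along the rail, z up. It goes down with the rail. Neighbouring bands are 34 to 37 mm apart, bands 2 and 3 lie either side of the bend.
- probe_module: loose black touch-probe module with an orange ring, 31 mm diameter, 40 mm tall, standing on the table about 75 mm beyond the first band at one end of the fixture: the START end. Origin: centre of its underside. Not to be moved.
- ring_gauge: loose bright steel setting ring, 50 mm diameter, 18 mm tall, lying on the table at the other end of the fixture: the FINISH end. Origin: centre of its underside. Not to be moved.
- block_123: bystander: loose drilled steel block 50 x 75 x 25 mm close to the long side of the fixture that is farther from the robot. Origin: centre of its underside.
- flange_part: bystander: loose turned flange 68 mm diameter, 27 mm tall, also close to that side. Origin: centre of its underside.

How it is judged:
By the outcome, as a careful person would: the job done as asked, in the order asked, and still so for the second after the job is handed in, with the robot touching nothing.
It also fails if it takes over 48 s, if anything falls off the work surface, if the arm or the gripper's body presses on something with over 40 N, if the wrist force passes 120 N, or if a joint passes its speed limit or range.

## Robot

A 6-joint arm with a two-finger parallel gripper is mounted at the origin on a cart in front of the work surface, level with it; the furniture and walls round the work are solid. World frame = base frame: x ahead of the robot, y to its left, z up, the work surface at z = 0. Lengths are in m, angles in degrees, forces in N, time in s.
With the tool pointing down it reaches from about 0.375 to 0.9 m from the base axis. Payload 3.1 kg.
Tool frame: the origin (TCP) lies on the centre line of the jaws, within the pads' length; the fingertips stand 25 mm ahead of it and the grasp point (between the pads) lies 6 mm ahead of it; y points along the fingers, x is the direction in which the jaws open and shut, and the axes are right-handed (so a half turn about y gives the same grasp; the last joint's range is limited). The gripper opens to 87 mm and grips with 3 to 60 N. Pads are 19 mm wide; open, the fingers measure 117 mm over their backs; the gripper's body (75 mm by 190 mm) begins 51 mm behind the grasp point.
Start: joints at [-84.139, 30.224, 82.088, -0, 67.689, -10.227], TCP at [0.173, -0.6, 0.22] pointing down, gripper open.
Joint ranges: [-176.69, 176.69], [-43.24, 126.21], [12.49, 139.97], [-82, 262], [0, 151.66], [-163.58, 163.58]. Speed limits (degrees/s): [159.86, 159.86, 180, 180, 180, 180].

## Interface

Orientations are given as a 3x3 rotation matrix whose columns are the frame's x, y, z axes.
In Python, from rig import * gives the robot as it stands.
- The arm moves only by the tool play_rows, never from a script. Its argument "commands" is a list of rows, each a list of 2 entries, a list of its own where there are three numbers: the shift along the world's x, y, z in m, then the turn, a rotation vector about the world's x, y, z in rad. A call has 1 to 10 rows; each row is the pose to reach, as a shift and turn from the pose commanded when the call began; what a row does not reach only later rows make up. A row lasts 1/8 s, in which the tool goes at most 62.5 mm and 10.7 degrees, less where a joint would pass 70% of its speed; a pose out of reach is approached as far as the arm can. A call with a gripper value outside its range is refused whole. "gripper" is the finger opening in m, from 0 to 0.087, set as the call begins (left out, the last holds). The fingers move at their own pace and stop on an object; the grip force is fixed at half the most. Time passes only in rows, so rows that repeat a pose let the fingers close. It gives the time, the measured TCP pose, the force and the opening at its end, in the units of the state.
- read_state(): the state, without advancing time (a new reading comes with each control period).
- capture(name): name is "side" or "top"; returns a dict with "frame" (420x560x3 uint8, red, green, blue), "depth" (420x560 float32, m along the optical axis (not along the pixel's ray), 0 where there is no reading), "mtx" (3x3 intrinsics, pixels), "dist_coeffs" ([k1, k2, p1, p2, k3] as OpenCV has them; the pictures are not rectified), "cam_to_world" (4x4, takes a point from camera to world coordinates). Camera axes: x right, y down, z forward; pixel columns grow to the right and rows downward; lengths in m; the calibration is good to about 2 mm. A picture is of the moment at which its call begins.
- hand_in(): hands the job in, once; it reports no verdict.
The state is a dict: "time_s": time; "joint_positions": joint angles; "qvel": joint speeds; "tau": joint torques, N m; "position": TCP position; "tcp_rot": TCP orientation; "force": force on the tool from outside, world axes, zero at the start; "moment": the same for the moment, N m; "opening": opening from 0.0 (shut) to 1.0 (fully open).
Only numpy, scipy, OpenCV 4.12 (cv2) and the standard library are available. Lean on these libraries where they do the work, as an engineer would, in place of code of your own. Each camera call takes 0.05 s, during which the arm holds its last target. There are 200 camera calls.

## Working session

There is one attempt and no reset: what is moved stays moved. The work goes in short steps, Python scripts to look and compute and a tool call to move; the robot and the scene stay as the last step left them, time stands still between calls to the robot, and variables do not carry over. Pictures are saved under pics/ and viewed, about 8 in all and at most 12, crops included, and the job is handed in when it is done.

Besides the shell and the picture viewer there is one more tool, called after "Emit:" as name(argument=value, ...), one argument or row to a line, values as JSON. play_rows: Moves the arm, as the interface text tells. Its arguments: {"type":"object","properties":{"commands":{"type":"array"},"gripper":{"type":"number"}},"required":["commands"]}

```bash
mkdir -p pics; ls
python3 - <<'E'
from rig import *
import cv2,pickle
s=read_state();print({k:s[k] for k in('time_s','position','tcp_rot','force','opening')})
d={}
for n in('top','side'):
    c=capture(n);d[n]=c;cv2.imwrite(f'pics/{n}0.png',c['frame'][:,:,::-1]);print(n,c['mtx'],c['dist_coeffs'],c['cam_to_world'])
pickle.dump(d,open('c0.pkl','wb'))
E
```

```text
pics
{'time_s': 0.0, 'position': array([ 0.17316438, -0.59978716,  0.21858346]), 'tcp_rot': array([[ 2.77160836e-01, -2.08752463e-04,  9.60823515e-01],
       [-9.60821345e-01,  2.07631014e-03,  2.77160662e-01],
       [-2.05282558e-03, -9.99997823e-01,  3.74898033e-04]]), 'force': array([-0.758186  ,  0.65309531,  0.45744187]), 'opening': 0.9981159751772319}
top [[507.4166728    0.         282.83546588]
 [  0.         507.4166728  213.70624034]
 [  0.           0.           1.        ]] [-0.17290314  0.          0.          0.          0.        ] [[ 0.02535231 -0.99708785  0.07192418  0.50490857]
 [-0.99952488 -0.0265443  -0.01566561 -0.22278898]
 [ 0.01752917 -0.07149285 -0.99728707  0.94647173]
 [ 0.          0.          0.          1.        ]]
side [[411.66654382   0.         276.36528602]
 [  0.         411.66654382 210.52681169]
 [  0.           0.           1.        ]] [0.01047461 0.         0.         0.         0.        ] [[ 9.99447545e-01  1.78833309e-02 -2.80141206e-02  5.98443128e-01]
 [ 3.32316787e-02 -5.50649090e-01  8.34075078e-01 -9.05906733e-01]
 [-5.09909434e-04 -8.34545245e-01 -5.50939174e-01  5.51892648e-01]
 [ 0.00000000e+00  0.00000000e+00  0.00000000e+00  1.00000000e+00]]
```

View pics/top0.png

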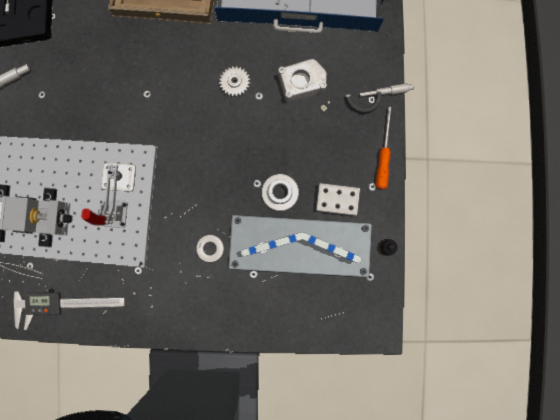

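View pics/side0.png

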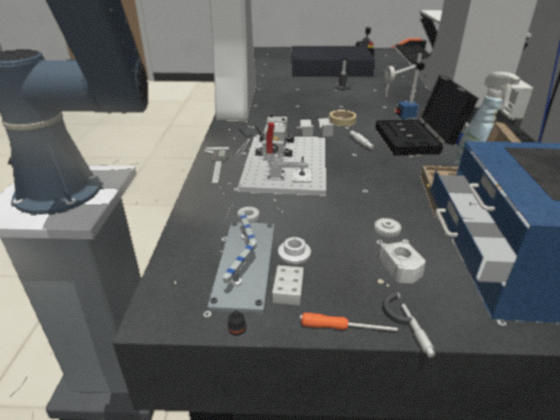

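The top view shows the fixture at about (300,246). The probe module is at its right end (389,247) and the ring gauge at its left end (210,248), so the stroke runs right to left, towards +y. The flange (280,192) and block (338,200) are on the far side. The side view agrees, with the probe at (237,322) and the ring at (248,214).

```bash
cat > h.py <<'E'
import numpy as np,cv2
def ray(c,uv,z):
    p=cv2.undistortPoints(np.float64(uv).reshape(-1,1,2),c['mtx'],np.array(c['dist_coeffs'])).reshape(-1,2)
    d=np.c_[p,np.ones(len(p))]@c['cam_to_world'][:3,:3].T;o=c['cam_to_world'][:3,3]
    return o+d*((z-o[2])/d[:,2])[:,None]
def bands(c,roi,amin=8):
    f=c['frame'];hsv=cv2.cvtColor(f,cv2.COLOR_RGB2HSV)
    m=cv2.inRange(hsv,(100,120,60),(125,255,255));k=np.zeros_like(m);x0,y0,x1,y1=roi;k[y0:y1,x0:x1]=m[y0:y1,x0:x1]
    n,l,s,ce=cv2.connectedComponentsWithStats(k)
    return [(ce[i],s[i,4]) for i in range(1,n) if s[i,4]>=amin]
E
python3 - <<'E'
from h import *;import pickle
np.set_printoptions(precision=4,suppress=True)
d=pickle.load(open('c0.pkl','rb'))
for n,roi in(('top',(225,210,375,280)),('side',(205,200,280,310))):
    b=bands(d[n],roi);uv=[x[0] for x in b];P=ray(d[n],uv,.0606)
    for u,a,p in zip(uv,[x[1] for x in b],P):
        print(n,u,a,p,d[n]['depth'][int(u[1]),int(u[0])])
c=d['top'];i=np.argsort
b=sorted(bands(c,(225,210,375,280)),key=lambda x:-x[0][0]);P=ray(c,[x[0] for x in b],.0606)
print(np.linalg.norm(np.diff(P[:,:2],axis=0),axis=1))
print('probe,ring',ray(c,[(389,247)],.04),ray(c,[(210,248)],.018),ray(c,[(280,192)],.027),ray(c,[(338,199)],.025))
for q in [(c['frame'][int(y)-0:int(y)+1,int(x)]) for (x,y) in [(270,247)]]:print(q)
v=c['depth'];p=[(370,222),(275,255)]
im=cv2.resize(c['frame'][205:285,180:410,::-1],None,fx=3.4,fy=3.4,interpolation=cv2.INTER_CUBIC);cv2.imwrite('pics/crop.png',im)
E
```

```text
top [292.1   238.175] 40 [ 0.5264 -0.254   0.0606] 0.88174695
top [311.6829 239.6098] 41 [ 0.5248 -0.2883  0.0606] 0.8879763
top [272.05  244.075] 40 [ 0.5152 -0.2192  0.0606] 0.8856679
top [330.8571 247.7381] 42 [ 0.5114 -0.3222  0.0606] 0.88428944
top [252.0256 249.9231] 39 [ 0.5041 -0.1846  0.0606] 0.883485
top [349.8605 255.9767] 43 [ 0.4977 -0.356   0.0606] 0.88656825
side [249. 247.] 11 [ 0.5254 -0.2902  0.0606] 0.7866586
side [240.1667 258.3889] 18 [ 0.5122 -0.3242  0.0606] 0.7575579
side [230.6471 270.5882] 17 [ 0.4988 -0.358   0.0606] 0.7313555
[0.0364 0.0365 0.0343 0.0365 0.0364]
probe,ring [[ 0.5152 -0.4301  0.04  ]] [[ 0.5054 -0.1058  0.018 ]] [[ 0.6107 -0.2311  0.027 ]] [[ 0.6011 -0.3376  0.025 ]]
[[ 70 101 158]]
```

View pics/crop.png

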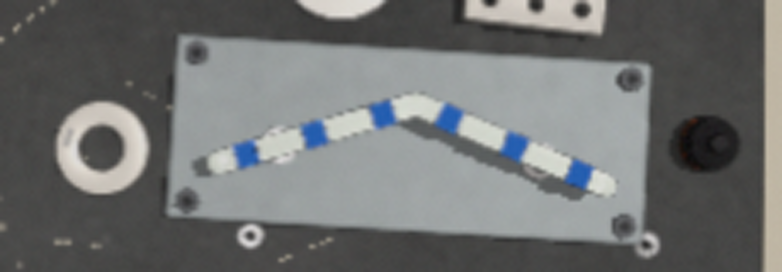

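Emit:
play_rows(
  commands=[
    [[0.02,0.015,0],[0,0,0.08]],
    [[0.06,0.045,0],[0,0,0.18]],
    [[0.1,0.075,0],[0,0,0.28]],
    [[0.14,0.105,0],[0,0,0.4]],
    [[0.185,0.137,0],[0,0,0.52]],
    [[0.225,0.167,-0.01],[0,0,0.64]],
    [[0.265,0.197,-0.03],[0,0,0.76]],
    [[0.3,0.222,-0.05],[0,0,0.86]],
    [[0.323,0.238,-0.07],[0,0,0.91]],
    [[0.323,0.238,-0.07],[0,0,0.91]],
  ],
  gripper=0,
)

```text
time_s: 1.35
position: [0.4965, -0.3598, 0.1473]
tcp_rot: [[0.93, -0.003, 0.368], [-0.368, 0.004, 0.93], [-0.004, -1.0, 0.002]]
force: [0.0, 0.3, 1.0]
opening: 0.019
```

Emit:
play_rows(
  commands=[
    [[0,0,-0.01],[0,0,0]],
    [[0,0,-0.02],[0,0,0]],
    [[0,0,-0.03],[0,0,0]],
    [[0,0,-0.04],[0,0,0]],
    [[0,0,-0.04],[0,0,0]],
    [[0,0,-0.04],[0,0,0]],
  ],
)

```text
time_s: 2.1
position: [0.4963, -0.3627, 0.1096]
tcp_rot: [[0.929, 0.0, 0.371], [-0.371, -0.0, 0.929], [0.0, -1.0, -0.0]]
force: [-0.2, 0.0, 0.1]
opening: 0.009
```

```bash
cat > look.py <<'E'
from rig import *;from h import *;import sys
np.set_printoptions(precision=4,suppress=True)
s=read_state();print({k:s[k] for k in('time_s','position','tcp_rot','force','opening')})
n=sys.argv[1]
a=capture('side')['frame'][180:330,180:300,::-1];b=capture('top')['frame'][200:290,190:400,::-1]
a=cv2.resize(a,None,fx=3.5,fy=3.5,interpolation=2);b=cv2.resize(b,(378,162),interpolation=2)
im=np.zeros((525,800,3),np.uint8);im[:,:420]=a;im[:162,421:799]=b;cv2.imwrite(f'pics/{n}.png',im)
E
python3 look.py l1
```

```text
{'time_s': 2.1, 'position': array([ 0.4963, -0.3627,  0.1096]), 'tcp_rot': array([[ 0.9286,  0.0002,  0.371 ],
       [-0.371 , -0.0002,  0.9286],
       [ 0.0003, -1.    , -0.0001]]), 'force': array([-0.1896,  0.0067,  0.1106]), 'opening': 0.00891851664867708}
```

View pics/l1.png

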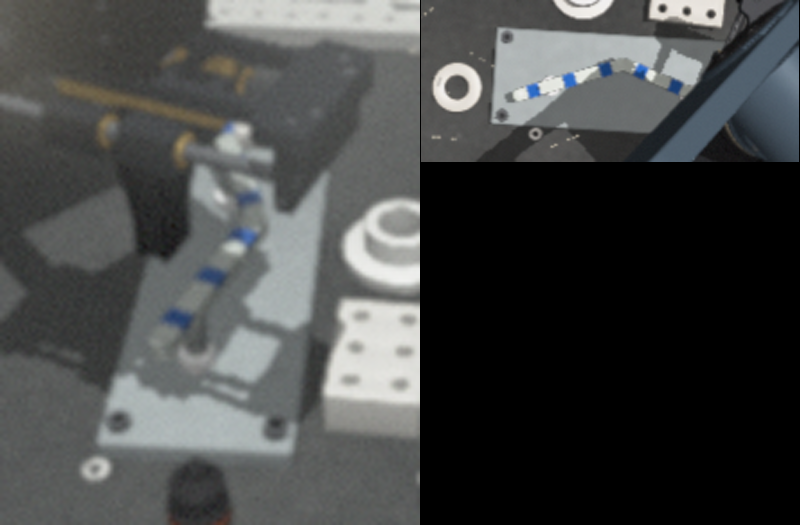

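Run:
```python
from rig import *;from h import *
s=read_state();p=s['position'];R=s['tcp_rot']
c=capture('side');W=np.linalg.inv(c['cam_to_world'])
pts=np.array([p,p+R@[0,.025,0],p-R@[0,.045,0]]);q=pts@W[:3,:3].T+W[:3,3]
uv=cv2.projectPoints(q,np.zeros(3),np.zeros(3),c['mtx'],np.array(c['dist_coeffs']))[0].reshape(-1,2)
print(uv,s['opening'],s['joint_positions'])
f=c['frame'][:,:,::-1].copy()
for x in uv: cv2.circle(f,tuple(int(v) for v in x),2,(0,0,255),-1)
cv2.imwrite('pics/l2.png',cv2.resize(f[60:360,80:480],(800,600),interpolation=2))
```

```text
[[227.1328993  250.50734666]
 [228.09586444 261.79150975]
 [225.29865463 229.04037565]] 0.0019344286782781487 [-4.65516011e+01  3.72769937e+01  8.89814700e+01 -2.47085342e-03
  5.36880756e+01 -2.47797202e+01]
```

View pics/l2.png

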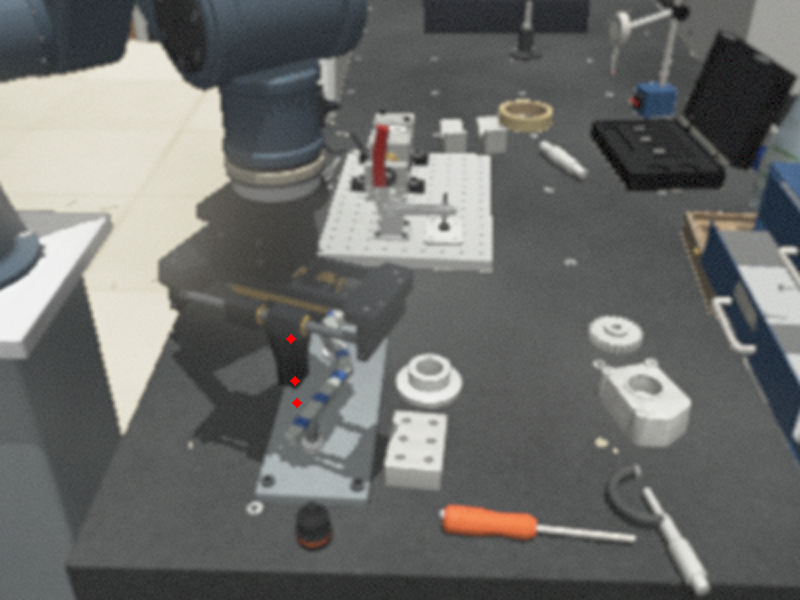

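The fingers are shut (opening 0.002). The tip appears at about (290,386) in this crop, but I projected it at (296,403). I'll use depth to check where it really is.

Run:
```python
from rig import *;from h import *
np.set_printoptions(precision=4,suppress=True)
s=read_state();print(s['position'])
c=capture('side');D=c['depth'];f=c['frame']
for u in (220,224,228,231):
  for v in range(224,268,3):
    z=float(D[v,u]);p=cv2.undistortPoints(np.float64([[[u,v]]]),c['mtx'],np.array(c['dist_coeffs'])).ravel()
    w=c['cam_to_world']@[p[0]*z,p[1]*z,z,1];print(u,v,f[v,u],w[:3])
```

```text
[ 0.4965 -0.3627  0.11  ]
220 224 [57 59 59] [ 0.4967 -0.4034  0.1939]
220 227 [58 59 57] [ 0.4962 -0.4027  0.1878]
220 230 [47 45 46] [ 0.4892 -0.3705  0.1585]
220 233 [45 46 49] [ 0.4885 -0.3696  0.1518]
220 236 [45 44 43] [ 0.4882 -0.3701  0.1461]
220 239 [40 42 39] [ 0.4877 -0.37    0.1398]
220 242 [38 40 41] [ 0.4871 -0.3693  0.1331]
220 245 [35 39 37] [ 0.4872 -0.3724  0.1292]
220 248 [34 36 36] [ 0.4866 -0.3719  0.1224]
220 251 [42 41 41] [ 0.486  -0.3713  0.1155]
220 254 [61 62 63] [ 0.4576 -0.239  -0.0006]
220 257 [68 72 71] [ 0.4591 -0.2492 -0.0001]
220 260 [84 85 85] [ 0.4606 -0.2591  0.0002]
220 263 [ 96 101 101] [ 0.4655 -0.2846  0.0142]
220 266 [100 107 108] [ 0.4671 -0.2948  0.0153]
224 224 [62 61 61] [ 0.5033 -0.406   0.1958]
224 227 [56 58 59] [ 0.5032 -0.4075  0.1914]
224 230 [54 57 55] [ 0.4965 -0.3749  0.1619]
224 233 [45 48 47] [ 0.4958 -0.3732  0.1546]
224 236 [52 51 53] [ 0.4953 -0.3728  0.1482]
224 239 [42 44 43] [ 0.4953 -0.375   0.1438]
224 242 [36 40 40] [ 0.4945 -0.3731  0.1362]
224 245 [39 42 39] [ 0.4943 -0.3747  0.1311]
224 248 [32 39 39] [ 0.4935 -0.37
[... 976 characters left out ...]
0.0146]
231 224 [116 102  78] [ 0.5143 -0.4092  0.1984]
231 227 [92 84 68] [ 0.5137 -0.4072  0.1915]
231 230 [49 54 55] [ 0.5078 -0.3748  0.1621]
231 233 [47 50 50] [ 0.5072 -0.3733  0.155 ]
231 236 [47 48 48] [ 0.5062 -0.37    0.1465]
231 239 [38 37 40] [ 0.5054 -0.3676  0.1384]
231 242 [34 35 37] [ 0.5048 -0.3664  0.1312]
231 245 [35 36 36] [ 0.5044 -0.3662  0.1248]
231 248 [39 42 42] [ 0.5042 -0.3671  0.119 ]
231 251 [84 86 88] [ 0.4827 -0.2469  0.0146]
231 254 [100 105 105] [ 0.4836 -0.2547  0.0131]
231 257 [101 107 105] [ 0.4854 -0.2678  0.0161]
231 260 [104 108 108] [ 0.4862 -0.2752  0.0146]
231 263 [103 107 109] [ 0.4871 -0.2828  0.0133]
231 266 [123 127 124] [ 0.4977 -0.3447  0.0597]
```

By depth the shut fingertips end at z≈0.112, close to TCP height, where the stated geometry predicts 0.085. The xy position is right. I'll go down in small steps and let the force show where contact is.

Emit:
play_rows(
  commands=[
    [[0,0.001,-0.005],[0,0,0]],
    [[0,0.001,-0.01],[0,0,0]],
    [[0,0.001,-0.015],[0,0,0]],
    [[0,0.001,-0.02],[0,0,0]],
    [[0,0.001,-0.02],[0,0,0]],
  ],
)

```text
time_s: 2.92
position: [0.4959, -0.3612, 0.0889]
tcp_rot: [[0.929, -0.001, 0.371], [-0.371, 0.001, 0.929], [-0.001, -1.0, 0.001]]
force: [-0.1, 0.1, -0.5]
opening: 0.004
```

Emit:
play_rows(
  commands=[
    [[0,0,-0.002],[0,0,0]],
    [[0,0,-0.004],[0,0,0]],
    [[0,0,-0.006],[0,0,0]],
    [[0,0,-0.006],[0,0,0]],
  ],
)

```text
time_s: 3.42
position: [0.4961, -0.3614, 0.0834]
tcp_rot: [[0.929, -0.0, 0.371], [-0.371, 0.0, 0.929], [-0.0, -1.0, 0.0]]
force: [1.0, -0.2, -0.6]
opening: 0.008
```

Run:
```python
from rig import *;from h import *
np.set_printoptions(precision=4,suppress=True)
s=read_state();print(s['time_s'],s['position'],s['force'])
c=capture('side');f=c['frame'][:,:,::-1]
cv2.imwrite('pics/l3.png',cv2.resize(f[200:320,190:290],(500,600),interpolation=2))
D=c['depth']
for u in (226,229):
  for v in range(244,284,3):
    z=float(D[v,u]);p=cv2.undistortPoints(np.float64([[[u,v]]]),c['mtx'],np.array(c['dist_coeffs'])).ravel()
    w=c['cam_to_world']@[p[0]*z,p[1]*z,z,1];print(u,v,w[:3])
```

```text
3.425 [ 0.4961 -0.3614  0.0834] [ 0.9839 -0.2185 -0.6441]
226 244 [ 0.4976 -0.3737  0.1325]
226 247 [ 0.4972 -0.3738  0.1263]
226 250 [ 0.4969 -0.3746  0.1207]
226 253 [ 0.496  -0.372   0.1121]
226 256 [ 0.4954 -0.3712  0.1049]
226 259 [ 0.4953 -0.3733  0.1001]
226 262 [ 0.4942 -0.3701  0.0907]
226 265 [ 0.4784 -0.2913  0.0151]
226 268 [ 0.4795 -0.2998  0.0149]
226 271 [ 0.4906 -0.3588  0.0601]
226 274 [ 0.4917 -0.3666  0.0601]
226 277 [ 0.4932 -0.3765  0.0622]
226 280 [ 0.4927 -0.3763  0.0549]
226 283 [ 0.4853 -0.342   0.0153]
229 244 [ 0.5031 -0.3766  0.135 ]
229 247 [ 0.5026 -0.3763  0.1285]
229 250 [ 0.5023 -0.3766  0.1223]
229 253 [ 0.5019 -0.3767  0.1161]
229 256 [ 0.5009 -0.3735  0.107 ]
229 259 [ 0.5005 -0.3735  0.1004]
229 262 [ 0.5002 -0.3745  0.0946]
229 265 [ 0.5001 -0.3764  0.0896]
229 268 [ 0.4948 -0.35    0.0595]
229 271 [ 0.4959 -0.3581  0.0596]
229 274 [ 0.4971 -0.367   0.0606]
229 277 [ 0.4973 -0.3706  0.0569]
229 280 [ 0.4971 -0.3717  0.0508]
229 283 [ 0.4909 -0.3417  0.0151]
```

View pics/l3.png

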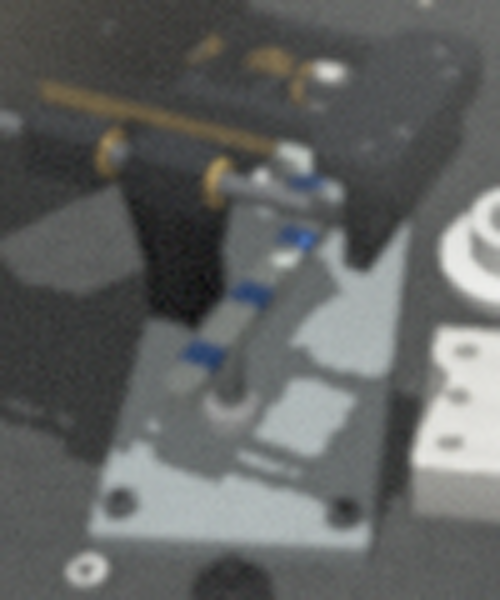

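Still no contact. The gap under the tips is visible, with the finger tip near z≈0.087, rail top at 0.060 and all bands still up. I'll keep going down in 5 mm steps and check the force each time.

Emit:
play_rows(
  commands=[
    [[0,0,-0.003],[0,0,0]],
    [[0,0,-0.006],[0,0,0]],
    [[0,0,-0.006],[0,0,0]],
    [[0,0,-0.006],[0,0,0]],
  ],
)

```text
time_s: 3.98
position: [0.4962, -0.3615, 0.0775]
tcp_rot: [[0.929, -0.0, 0.371], [-0.371, 0.0, 0.929], [-0.0, -1.0, 0.0]]
force: [0.5, 0.4, 0.8]
opening: 0.001
```

Emit:
play_rows(
  commands=[
    [[0,0,-0.003],[0,0,0]],
    [[0,0,-0.005],[0,0,0]],
    [[0,0,-0.005],[0,0,0]],
    [[0,0,-0.005],[0,0,0]],
  ],
)

```text
time_s: 4.47
position: [0.4962, -0.3615, 0.0725]
tcp_rot: [[0.929, -0.0, 0.371], [-0.371, -0.0, 0.929], [0.0, -1.0, -0.0]]
force: [-0.5, 0.2, -0.7]
opening: 0.003
```

Emit:
play_rows(
  commands=[
    [[0,0,-0.003],[0,0,0]],
    [[0,0,-0.005],[0,0,0]],
    [[0,0,-0.005],[0,0,0]],
    [[0,0,-0.005],[0,0,0]],
  ],
)

```text
time_s: 4.97
position: [0.4962, -0.3615, 0.0675]
tcp_rot: [[0.929, 0.0, 0.371], [-0.371, 0.0, 0.929], [-0.0, -1.0, 0.0]]
force: [-0.0, 0.4, 0.0]
opening: 0.004
```

```bash
cat > chk.py <<'E'
from rig import *;from h import *
np.set_printoptions(precision=4,suppress=True)
s=read_state();F=[s['force']]
c=capture('side')
for i in range(3): F.append(read_state()['force']); capture('top')
print(s['time_s'],s['position'],'F',np.mean(F,0))
def w(c,u,v):
    z=float(c['depth'][v,u]);p=cv2.undistortPoints(np.float64([[[u,v]]]),c['mtx'],np.array(c['dist_coeffs'])).ravel()
    return (c['cam_to_world']@[p[0]*z,p[1]*z,z,1])[:3]
f=c['frame']
def lst(u):
    for v in range(250,284,2): print(u,v,f[v,u],w(c,u,v))
def rail():  # top height of the visible rail from the blue bands' depth
    for b,a in bands(c,(205,200,280,310),5): print('band',b,a,w(c,int(round(b[0])),int(round(b[1]))))
E
python3 - <<'E'
from chk import *
rail();lst(229)
E
```

```text
4.975 [ 0.4962 -0.3615  0.0675] F [-0.0203 -0.0471  0.2443]
band [240.0833 258.5   ] 12 [ 0.5118 -0.3235  0.061 ]
band [232.     270.7143] 7 [ 0.501  -0.3572  0.0589]
229 250 [40 43 45] [ 0.5078 -0.4072  0.1472]
229 252 [33 32 31] [ 0.5019 -0.3761  0.1177]
229 254 [29 31 28] [ 0.5019 -0.3774  0.1145]
229 256 [36 35 36] [ 0.5013 -0.3756  0.1087]
229 258 [25 20 27] [ 0.501  -0.3756  0.1043]
229 260 [31 33 32] [ 0.5004 -0.3739  0.0985]
229 262 [35 34 34] [ 0.5004 -0.3753  0.0953]
229 264 [30 31 34] [ 0.4997 -0.3735  0.0893]
229 266 [23 25 24] [ 0.4998 -0.375   0.0862]
229 268 [ 6  8 11] [ 0.4996 -0.376   0.0825]
229 270 [18 19 22] [ 0.4989 -0.3737  0.0759]
229 272 [57 61 64] [ 0.4986 -0.3735  0.0712]
229 274 [113 119 117] [ 0.4967 -0.3649  0.0587]
229 276 [116 121 117] [ 0.4976 -0.3711  0.0597]
229 278 [ 97 101  99] [ 0.4974 -0.3718  0.0557]
229 280 [ 99 104 102] [ 0.4973 -0.373   0.052 ]
229 282 [100 103 101] [ 0.4903 -0.338   0.0142]
```

Emit:
play_rows(
  commands=[
    [[0,0,-0.003],[0,0,0]],
    [[0,0,-0.007],[0,0,0]],
    [[0,0,-0.007],[0,0,0]],
    [[0,0,-0.007],[0,0,0]],
  ],
)

```text
time_s: 5.68
position: [0.4962, -0.3615, 0.0604]
tcp_rot: [[0.929, -0.0, 0.371], [-0.371, 0.0, 0.929], [-0.0, -1.0, 0.0]]
force: [-0.3, 0.6, -0.1]
opening: 0.006
```

Emit:
play_rows(
  commands=[
    [[0,0,-0.001],[0,0,0]],
    [[0,0,-0.003],[0,0,0]],
    [[0,0,-0.003],[0,0,0]],
    [[0,0,-0.003],[0,0,0]],
  ],
)

```text
time_s: 6.18
position: [0.4964, -0.3617, 0.0578]
tcp_rot: [[0.929, 0.0, 0.371], [-0.371, -0.0, 0.929], [0.0, -1.0, -0.0]]
force: [0.6, -0.2, 1.6]
opening: 0.006
```

Run:
```python
from chk import *
rail()
```

```text
6.175 [ 0.4964 -0.3617  0.0578] F [ 0.3846 -0.3282  1.3545]
band [249.1667 247.3333] 6 [ 0.5253 -0.289   0.0597]
band [239.7692 258.4615] 13 [ 0.5117 -0.323   0.0605]
```

Contact is starting: about 1.4 N at TCP z≈0.058. I'll press 5 mm further and check.

Emit:
play_rows(
  commands=[
    [[0,0,-0.002],[0,0,0]],
    [[0,0,-0.004],[0,0,0]],
    [[0,0,-0.005],[0,0,0]],
    [[0,0,-0.005],[0,0,0]],
    [[0,0,-0.005],[0,0,0]],
  ],
)

```text
time_s: 7.0
position: [0.4964, -0.3616, 0.0527]
tcp_rot: [[0.929, 0.0, 0.371], [-0.371, -0.0, 0.929], [0.0, -1.0, -0.0]]
force: [0.0, 0.8, 4.3]
opening: 0.005
```

Run:
```python
from chk import *
rail()
```

```text
7.0 [ 0.4964 -0.3616  0.0527] F [-0.001  -0.0916  4.1704]
band [249.5  249.25] 8 [ 0.527  -0.2891  0.0549]
band [240.2667 260.4667] 15 [ 0.5112 -0.3214  0.0543]
```

4.2 N, and the rail is down about 5.5 mm, as intended. I'll start the stroke along leg 1.

Emit:
play_rows(
  commands=[
    [[0.0018,0.0045,0],[0,0,0]],
    [[0.0035,0.009,0],[0,0,0]],
    [[0.0053,0.0134,0],[0,0,0]],
    [[0.007,0.0179,0],[0,0,0]],
    [[0.0088,0.0224,0],[0,0,0]],
    [[0.0106,0.0269,0],[0,0,0]],
    [[0.0123,0.0314,0],[0,0,0]],
    [[0.0141,0.0358,0],[0,0,0]],
    [[0.0158,0.0403,0],[0,0,0]],
    [[0.0176,0.0448,0],[0,0,0]],
  ],
)

```text
time_s: 8.45
position: [0.5139, -0.3164, 0.0525]
tcp_rot: [[0.929, -0.0, 0.371], [-0.371, 0.0, 0.929], [-0.0, -1.0, -0.0]]
force: [-1.6, -2.4, 4.6]
opening: 0.002
```

Run:
```python
from chk import *
rail()
```

```text
8.45 [ 0.5139 -0.3164  0.0525] F [-0.4665 -1.2237  4.5355]
band [230.4762 272.7619] 21 [ 0.4974 -0.3583  0.0551]
```

Emit:
play_rows(
  commands=[
    [[0.0018,0.0045,0],[0,0,0]],
    [[0.0035,0.009,0],[0,0,0]],
    [[0.0053,0.0134,0],[0,0,0]],
    [[0.007,0.0179,0],[0,0,0]],
    [[0.0088,0.0224,0],[0,0,0]],
    [[0.0106,0.0269,0],[0,0,0]],
    [[0.0123,0.0314,0],[0,0,0]],
    [[0.0141,0.0358,0],[0,0,0]],
    [[0.0158,0.0403,0],[0,0,0]],
    [[0.0174,0.0446,0],[0,0,0]],
  ],
)

```text
time_s: 9.9
position: [0.5313, -0.2717, 0.0525]
tcp_rot: [[0.929, -0.0, 0.371], [-0.371, 0.0, 0.929], [-0.0, -1.0, 0.0]]
force: [-1.0, -2.8, 3.6]
opening: 0.003
```

Emit:
play_rows(
  commands=[
    [[0,0,0],[0,0,0.09]],
    [[0,0,0],[0,0,0.19]],
    [[0,0,0],[0,0,0.29]],
    [[0,0,0],[0,0,0.39]],
    [[0,0,0],[0,0,0.49]],
    [[0,0,0],[0,0,0.59]],
    [[0,0,0],[0,0,0.69]],
    [[0,0,0],[0,0,0.69]],
  ],
)

```text
time_s: 10.9
position: [0.5308, -0.2703, 0.0522]
tcp_rot: [[0.953, -0.001, -0.304], [0.304, 0.003, 0.953], [-0.0, -1.0, 0.003]]
force: [0.0, 2.0, 3.4]
opening: 0.007
```

Run:
```python
from chk import *
rail()
c=capture('top')
for b,a in bands(c,(225,210,375,280)): print(b,a,ray(c,[b],.055))
```

```text
10.9 [ 0.5308 -0.2703  0.0522] F [-0.2862  2.5385  4.1111]
band [249.7778 249.4444] 9 [ 0.5271 -0.2897  0.0553]
band [240.     260.4118] 17 [ 0.5112 -0.3211  0.0541]
band [230.8333 272.7778] 18 [ 0.4992 -0.3584  0.0553]
[272.1282 244.0769] 39 [[ 0.5153 -0.2194  0.055 ]]
[254.125 250.5  ] 8 [[ 0.5032 -0.1881  0.055 ]]
```

Emit:
play_rows(
  commands=[
    [[-0.0015,0.0046,0],[0,0,0]],
    [[-0.0029,0.0092,0],[0,0,0]],
    [[-0.0044,0.0138,0],[0,0,0]],
    [[-0.0058,0.0184,0],[0,0,0]],
    [[-0.0073,0.023,0],[0,0,0]],
    [[-0.0087,0.0276,0],[0,0,0]],
    [[-0.0102,0.0322,0],[0,0,0]],
    [[-0.0116,0.0368,0],[0,0,0]],
    [[-0.0131,0.0414,0],[0,0,0]],
    [[-0.0145,0.046,0],[0,0,0]],
  ],
)

```text
time_s: 12.4
position: [0.5166, -0.2257, 0.0525]
tcp_rot: [[0.952, -0.0, -0.305], [0.305, 0.0, 0.952], [-0.0, -1.0, 0.0]]
force: [0.9, -2.9, 4.4]
opening: 0.008
```

Emit:
play_rows(
  commands=[
    [[-0.0015,0.0046,0],[0,0,0]],
    [[-0.0029,0.0092,0],[0,0,0]],
    [[-0.0044,0.0138,0],[0,0,0]],
    [[-0.0058,0.0184,0],[0,0,0]],
    [[-0.0073,0.023,0],[0,0,0]],
    [[-0.0087,0.0276,0],[0,0,0]],
    [[-0.0102,0.0322,0],[0,0,0]],
    [[-0.0116,0.0368,0],[0,0,0]],
    [[-0.0131,0.0414,0],[0,0,0]],
    [[-0.0145,0.046,0],[0,0,0]],
  ],
)

```text
time_s: 13.65
position: [0.5021, -0.1797, 0.0526]
tcp_rot: [[0.952, -0.0, -0.305], [0.305, 0.0, 0.952], [-0.0, -1.0, 0.0]]
force: [0.6, -2.4, 4.3]
opening: -0.001
```

Run:
```python
from chk import *
rail()
```

```text
13.65 [ 0.5021 -0.1797  0.0526] F [ 1.3677 -1.2206  4.0483]
band [250.1667 238.3333] 6 [ 0.5239 -0.2535  0.0542]
band [249.6364 249.4545] 11 [ 0.5271 -0.2893  0.055 ]
band [240.5333 260.7333] 15 [ 0.5136 -0.3256  0.0556]
band [230.6667 272.7222] 18 [ 0.499  -0.3575  0.0544]
```

The tips kept contact to 6 mm past band 5, at about 4 N with the rail about 5 mm down. Now I'll lift straight off and move clear.

Emit:
play_rows(
  commands=[
    [[0,0,0.002],[0,0,0]],
    [[0,0,0.005],[0,0,0]],
    [[0,0,0.01],[0,0,0]],
    [[0,0,0.03],[0,0,0]],
    [[0,0,0.06],[0,0,0]],
    [[0,0,0.1],[0,0,0]],
    [[0,0,0.14],[0,0,0]],
    [[0,0,0.16],[0,0,0]],
    [[0,0,0.17],[0,0,0]],
    [[0,0,0.17],[0,0,0]],
  ],
)

```text
time_s: 15.1
position: [0.5018, -0.18, 0.2225]
tcp_rot: [[0.952, -0.001, -0.305], [0.305, 0.0, 0.952], [-0.0, -1.0, 0.0]]
force: [0.1, -0.6, -0.5]
opening: 0.006
```

Emit:
play_rows(
  commands=[
    [[-0.01,0.02,0],[0,0,0]],
    [[-0.02,0.06,0],[0,0,0]],
    [[-0.03,0.11,0],[0,0,0]],
    [[-0.04,0.16,0],[0,0,0]],
    [[-0.04,0.21,0],[0,0,0]],
    [[-0.04,0.26,0],[0,0,0]],
    [[-0.04,0.29,0],[0,0,0]],
    [[-0.04,0.3,0],[0,0,0]],
    [[-0.04,0.3,0],[0,0,0]],
    [[-0.04,0.3,0],[0,0,0]],
  ],
)

```text
time_s: 16.35
position: [0.4622, 0.1188, 0.2222]
tcp_rot: [[0.953, -0.001, -0.304], [0.304, -0.0, 0.953], [-0.001, -1.0, -0.0]]
force: [-0.9, -0.4, 0.5]
opening: 0.007
```

Run:
```python
from chk import *
import pickle
c0=pickle.load(open('c0.pkl','rb'))['top'];c=capture('top')
for k in (c0,c):
    b=sorted(bands(k,(225,210,375,280)),key=lambda x:-x[0][0]);print(len(b),ray(k,[x[0] for x in b],.0606)[:,:2].round(4).tolist())
rail()
d=cv2.absdiff(c0['frame'],c['frame']);im=np.vstack([cv2.resize(x[150:290,180:410,::-1],(490,298)) for x in (c['frame'],d*3)])
cv2.imwrite('pics/end.png',im)
```

```text
16.35 [0.4622 0.1188 0.2222] F [-0.549  -0.1384 -0.0864]
6 [[0.4977, -0.356], [0.5114, -0.3222], [0.5248, -0.2883], [0.5264, -0.254], [0.5152, -0.2192], [0.5041, -0.1846]]
6 [[0.4977, -0.356], [0.5113, -0.3223], [0.5248, -0.2883], [0.5264, -0.254], [0.5152, -0.2192], [0.5041, -0.1846]]
band [249. 247.] 11 [ 0.5255 -0.2909  0.0612]
band [240.     258.4118] 17 [ 0.5115 -0.3216  0.0593]
band [230.6471 270.5882] 17 [ 0.4996 -0.359   0.0605]
```

View pics/end.png

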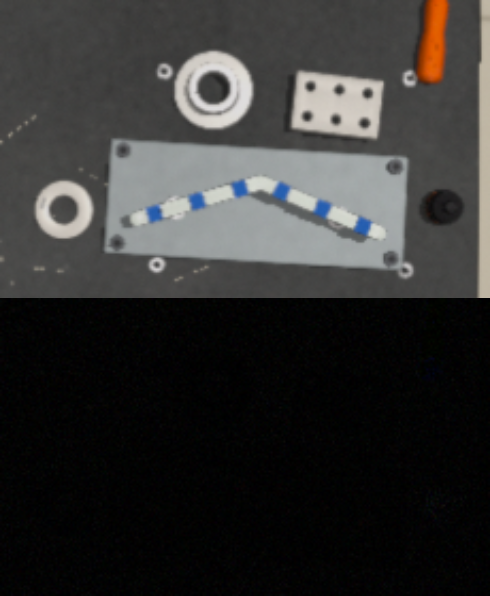

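The difference image (lower half) is black, so nothing has moved, and the rail is back up. I'm handing in.

```bash
python3 -c "
from rig import *
print(hand_in())"
```

```text
the job is handed in; nothing more can be done
None
```

I stroked the rail with shut fingertips from the probe-module end, round the bend, to the ring-gauge end, passing over bands 0 to 5 in order. I then lifted off and moved clear. I handed in after about 16.5 s; no verdict came back.

- **Pressing:** every check during the stroke showed about 3.4–4.6 N upward force. The rail was about 5–6 mm down by depth, well short of the 14 mm stop. Sideways drag stayed under about 3 N.
- **Final checks:** all six bands are within 0.1 mm of where they started in the top view, and the rail is back at about 60 mm. The before/after difference image of the fixture, probe, ring, block and flange is blank. The force reading was near zero, within the roughly 1 N noise.
- **Disagreement:** the shut fingertips sat level with or about 2 mm above the tool point by depth and by touch, not 25 mm ahead as stated. I set the pressing height from the force and the rail's measured movement instead.

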